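# Pack the gilt thread cones airtight under the pump lid

## Robot

A 6-joint arm with a two-finger parallel gripper is mounted at the origin on the work surface. World frame = base frame: x ahead of the robot, y to its left, z up, the work surface at z = 0. Lengths are in m, angles in rad, forces in N, time in s.
With the tool pointing down it reaches from about 0.425 to 1.125 m from the base axis. Payload 14.9 kg.
Tool frame: the origin (TCP) lies at the very end of the fingers, on their centre line; the grasp point (between the pads) lies arm.grip_depth behind it (arm.grip_depth is the distance from the TCP to the grasp point, in m); z points along the fingers, y is the line along which they close (so a half turn about z gives the same grasp; the last joint's range is limited). The gripper opens to 91 mm and grips with 3 to 60 N. Pads are 32 mm wide; open, the fingers measure 118 mm over their backs; the gripper's body (76 mm by 178 mm) begins 60 mm behind the grasp point.
Start: joints at [-1.133, 0.379, 1.734, -0, 1.028, -0.033], TCP at [0.318, -0.624, 0.214] pointing down, gripper open.
Joint ranges: [-2.77, 2.77], [-0.74, 2.19], [0, 2.66], [-1.06, 4.2], [0.31, 2.87], [-3.08, 3.08]. Speed limits (rad/s): [1.89, 1.89, 2.39, 3.14, 3.14, 3.14].

## Interface

Orientations are given as a rotation vector (axis times angle).
In Python, from cell import arm, viewer gives the robot as it stands. Calls block until the motion is done:
- arm.goto(position, orientation): joint-space move of the TCP to a pose.
- arm.servo_line(position, rotation=None, velocity=0.15): straight line of the TCP; rotation=None keeps the orientation; velocity is the mean speed in m/s.
- arm.movej(angles): joint-space move.
- arm.grip(opening, newtons=None): finger opening in m; newtons is the grip in N (None keeps the last); returns when the fingers have stopped.
- arm.hold(seconds).
- arm.inverse_kinematics(position, orientation): joint angles nearest the present ones, or None.
- arm.read_state(): the state.
- viewer.camera(name): name is "scene" or "side" or "wrist"; returns the picture (400x640x3 uint8, red, green, blue); there is no depth.
- viewer.camera_model(name): a dict with "fx", "fy", "cx", "cy" (pixels), "k1" (the pictures are not rectified: a ray, as slopes to the right and down, at radius r is drawn at 1 + k1 r^2 times it, then the intrinsics apply), "extrinsics" (4x4, takes a point from world to camera coordinates). Camera axes: x right, y up, looking along -z (the intrinsics and any distortion apply to the point x, -y, -z); pixel columns grow to the right and rows downward; lengths in m; the calibration is good to about 2 mm. A picture is of the moment at which its call begins: read the wrist's pose just before it. camera_model takes no time and is no camera call; for the wrist camera it gives the pose at the moment of the call.
A pose or a line that the arm cannot do raises arm.IKError and nothing moves.
- arm.job_done(): hands the job in; it is judged then, once.
The state is a dict: "time_s": time; "joints": joint angles; "joint_velocities": joint speeds; "effort": joint torques, N m; "tcp_pos": TCP position; "orientation": TCP orientation; "ft_force": force on the tool from outside, world axes, zero at the start; "torque": the same for the moment, N m; "gripper_width": finger opening in m; "grasp_force": force on a finger pad.
Only numpy, scipy, OpenCV 4.12 (cv2) and the standard library are available. Lean on these libraries where they do the work, as an engineer would, in place of code of your own. Each camera call takes 0.05 s, during which the arm holds its last target. There are 200 camera calls.

## Task

The gilt thread is to be put away airtight in the round aluminium tin. Roll the lid's vent wheel fully open with a fingertip to let the air in, lift the lid off and lay it on the cork mat the same way up, put every thread cone into the tin, and put the lid back squarely. Then roll the vent wheel fully closed and, with it closed, pump the air out with three full strokes of the pump head, each down to its stop and fully up again; leave the other things on the table alone.

Things in the scene. Friction and masses are not known exactly. Their poses are not given: they have to be found in the camera images.
- tin: Round open aluminium tin, 192 mm across and 98 mm high, wall 4 mm, floor 5 mm thick, 184 mm wide inside, 0.9 kg, loose on the table. Origin: centre of its underside, z up. It starts with the lid on.
- lid: Pump lid, loose, 0.35 kg, any yaw. Origin: centre of its underside, z up. Plug 174 mm wide and 9 mm deep (lowest 4 mm: 168 mm) enters the tin's mouth with 5 mm play all round; flange 196 mm wide, z = 9 to 17 mm, rests on the rim. Seated, its origin is 89 mm above the tin's; on the mat, 4 mm above the mat's. Pump in the centre, vent wheel at x = +66 mm.
- pump_collar (a point): Grip point of the round black pump collar in the lid's centre, by which the lid is lifted: 48 mm wide, from z = 17 to 49 mm above the lid's origin; this point at z = 39 mm, on the axis. Axes as the lid's. The vent housing starts 28 mm from the collar towards +x, so grip with the fingers at the +y and -y sides.
- pump_head (a point): Centre of the pump head's top face. The head is a round black knob 36 mm wide and 10 mm thick above the collar; its top is 75 mm above the lid's origin when up (26 mm above the collar's top), 61 mm when pressed to its stop.
- pump (a joint): How far the pump head is pressed, in m: 0 fully up, 0.014 down at its stop. A spring brings it back up; it takes about 4 N to start and 10 N at the stop.
- vent_wheel (a point): Top of the ribbed black rubber-rimmed vent wheel (40 mm diameter, 12 mm wide), 49 mm above the lid's origin; axes as the lid's, axle level along x. Only its top 9 mm stands out of a housing 27 mm (x) by 50 mm (y): it cannot be pinched; press a fingertip lightly on top and draw it along y. 1 rad = 20 mm of rim.
- vent (a joint): Vent wheel's angle, rad: 0 fully open at its stop (pair of white lines on top), 2.8 fully closed at its stop (single white line on top). Drawing the wheel's top towards the lid's +y (black dot on the flange) closes it, towards -y (black ring) opens it. It stays where left (friction about 0.6 N at the rim). Starts closed.
- mat: Round cork mat, 220 mm across and 4 mm thick, fixed to the table. Origin: centre of its underside.
- cone0: Thread cone, 76 mm high, 0.1 kg, loose, standing; two to four alike (absent: None). Base 60 mm wide and 6 mm thick, gilt wound body tapering from 56 mm to 34 mm wide up to z = 46 mm, then the bare cardboard core, 26 mm wide, from z = 46 to 76 mm, to grip it by. Origin: centre of its base, z along the core.
- cone1: Thread cone, 76 mm high, 0.1 kg, loose, standing; two to four alike (absent: None). Base 60 mm wide and 6 mm thick, gilt wound body tapering from 56 mm to 34 mm wide up to z = 46 mm, then the bare cardboard core, 26 mm wide, from z = 46 to 76 mm, to grip it by. Origin: centre of its base, z along the core.
- cone2: Thread cone, 76 mm high, 0.1 kg, loose, standing; two to four alike (absent: None). Base 60 mm wide and 6 mm thick, gilt wound body tapering from 56 mm to 34 mm wide up to z = 46 mm, then the bare cardboard core, 26 mm wide, from z = 46 to 76 mm, to grip it by. Origin: centre of its base, z along the core.
- cone3: Thread cone, 76 mm high, 0.1 kg, loose, standing; two to four alike (absent: None). Base 60 mm wide and 6 mm thick, gilt wound body tapering from 56 mm to 34 mm wide up to z = 46 mm, then the bare cardboard core, 26 mm wide, from z = 46 to 76 mm, to grip it by. Origin: centre of its base, z along the core.
- votive: Glass votive cup, 64 mm across, 68 mm high; leave alone.
- thimble: Steel thimble, 19 mm across, 24 mm high; leave alone.
- bobbin_box: Open green bobbin box, 85 x 125 x 30 mm; leave alone.
- hoop_clip: Wooden hoop, 167 mm across, held level 94 mm above the table in a spring clip that is fixed to the table (origin: centre of its foot; the hoop's centre lies 95 mm along its -x); leave alone.
Mind the look-alikes: they are no part of the job. What is shaped like the cone0 but green is not meant.

How it is judged:
On the way, in this order (a step that is already met when the one before it is completed fails the run):
1. vent wheel rolled fully open while the lid is still on the tin (value of joint vent below 0.25 rad and horizontal distance between lid and tin below 0.01 m and z of lid in the frame of tin between 0.084 and 0.0925 m and angle between the z axis of lid and the z axis of tin, either way round below 0.04 rad), for 0.2 s.
2. lid lies flat on the cork mat and is let go (horizontal distance between lid and mat below 0.04 m and z of lid in the frame of mat below 0.01 m and angle between lid's own z axis and vertical below 0.06 rad and contact force between the fingers and lid below 0.2 N), for 0.2 s.
3. every thread cone present is inside the tin (horizontal distance between each of cone0, cone1, cone2, cone3 and tin below 0.08 m and z of cone0 in the frame of tin between 0 and 0.055 m and z of cone1 in the frame of tin between 0 and 0.055 m and z of cone2 in the frame of tin between 0 and 0.055 m and z of cone3 in the frame of tin between 0 and 0.055 m), for 0.2 s.
4. lid seated on the tin again and let go, the cones inside (all of step 3 and horizontal distance between lid and tin below 0.01 m and z of lid in the frame of tin between 0.084 and 0.0925 m and angle between the z axis of lid and the z axis of tin, either way round below 0.04 rad and contact force between the fingers and lid below 0.2 N), for 0.2 s.
5. vent wheel rolled fully closed with the lid on the tin (horizontal distance between lid and tin below 0.01 m and z of lid in the frame of tin between 0.084 and 0.0925 m and angle between the z axis of lid and the z axis of tin, either way round below 0.04 rad and value of joint vent above 2.55 rad), for 0.2 s.
6. first stroke: pump head down to its stop (all of step 5 and value of joint pump above 0.012 m), for 0.1 s.
7. pump head let up again (all of step 5 and value of joint pump below 0.003 m), for 0.1 s.
8. second stroke: pump head down to its stop (all of step 6), for 0.1 s.
9. pump head let up again (all of step 7), for 0.1 s.
10. third stroke: pump head down to its stop (all of step 8), for 0.1 s.
At the end, for the whole second after the job is handed in: Every cone present in the tin (origin within 80 mm of its axis, below 55 mm), tin upright, lid seated (within 10 mm of the axis, origin 84 to 92.5 mm above the tin's, square within 0.04 rad), vent above 2.55 rad, pump pressed less than 3 mm, tin and lid at rest (all of step 3 and all of step 9 and angle between tin's own z axis and vertical below 0.05 rad and height (world z) of tin below 0.01 m and linear speed of each of tin, lid below 0.02 m/s); the robot touches nothing.
It fails at once if a bystander is shoved more than 25 mm (distance of any of votive, thimble, bobbin_box from where it was at the start of the episode above 0.025 m).
It fails at once if a bystander is tipped over (angle between any of votive, thimble, bobbin_box's own z axis and vertical above 0.6 rad).
It fails at once if the robot knocks against the hoop or its clip (contact force between any of the fingers, the arm and hoop_clip above 3 N).
It fails at once if the tin is tipped more than 0.35 rad (angle between tin's own z axis and vertical above 0.35 rad).
Of cone0, cone1, cone2, cone3 only 2 to 4 are there at a start; the rules pass over those that are not, and their reading is None.
At some moment in a run one of cone0, cone1, cone2, cone3 may be knocked a few centimetres aside while the robot is not near it.
It also fails if it takes over 210 s, if anything falls off the work surface, if the arm or the gripper's body presses on something with over 40 N, if the wrist force passes 120 N, or if a joint passes its speed limit or range.

## Working session

There is one attempt and no reset: what is moved stays moved. The work goes in short steps, each a Python script; the robot and the scene stay as the last script left them, time stands still between calls to the robot, and variables do not carry over. Pictures are saved under pics/ and viewed, at most 14 in all, crops included, and the job is handed in when it is done.

```bash
ls; mkdir -p pics; cat > h.py <<'E'
import numpy as np, cv2
from cell import arm, viewer
from scipy.spatial.transform import Rotation as R
def save(cam,fn):
    m=viewer.camera_model(cam); im=viewer.camera(cam); cv2.imwrite('pics/'+fn,im[:,:,::-1]); return im,m
def pix2w(m,u,v,z):
    xd,yd=(u-m['cx'])/m['fx'],(v-m['cy'])/m['fy']
    s=1.
    for _ in range(30):
        x,y=xd/s,yd/s; s=1+m['k1']*(x*x+y*y)
    E=np.array(m['extrinsics']); d=E[:3,:3].T@np.array([x,-y,-1]); o=-E[:3,:3].T@E[:3,3]
    return o+d*(z-o[2])/d[2]
def w2pix(m,p):
    E=np.array(m['extrinsics']); c=E[:3,:3]@np.asarray(p)+E[:3,3]
    x,y=c[0]/-c[2],-c[1]/-c[2]; s=1+m['k1']*(x*x+y*y)
    return np.array([m['fx']*x*s+m['cx'],m['fy']*y*s+m['cy']])
def down(yaw):  # tool z down; tool y axis along direction yaw+90deg (yaw=tool x)
    return (R.from_euler('z',yaw)*R.from_euler('x',np.pi)).as_rotvec()
E
python3 - <<'E'
from h import *
for c in ['scene','side','wrist']:
    im,m=save(c,c+'0.png'); E=np.array(m['extrinsics']); print(c,m['fx'],m['k1'],-E[:3,:3].T@E[:3,3],E[2,:3])
s=arm.read_state();print(s['orientation'],arm.grip_depth,s['time_s'],s['gripper_width'])
E
```

```text
pics
scene 382.1218051912269 -0.07539305629336675 [0.86042692 0.35438719 0.87350361] [0.27953758 0.43200366 0.85745646]
side 480.3626162006198 -0.033624895198671664 [0.50173526 0.78116657 1.16112468] [-0.10046849  0.61453242  0.78246789]
wrist 296.9163352738694 -0.03564416612746764 [ 0.38636143 -0.588118    0.38492989] [0.24201767 0.12144434 0.96264153]
[-3.05415371e+00 -7.32455216e-01  3.02267035e-04] 0.0188 0.15 0.09151763941339003
```

View pics/scene0.png

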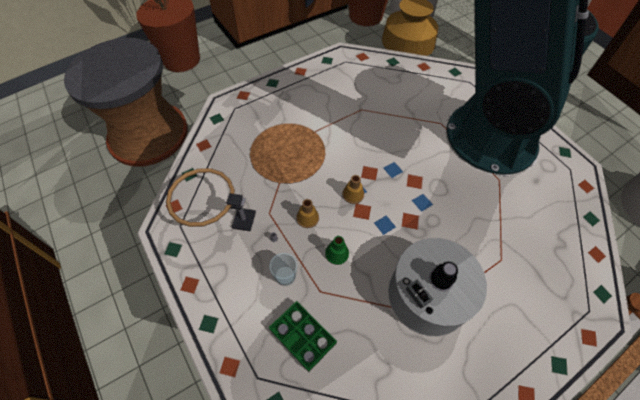

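View pics/side0.png

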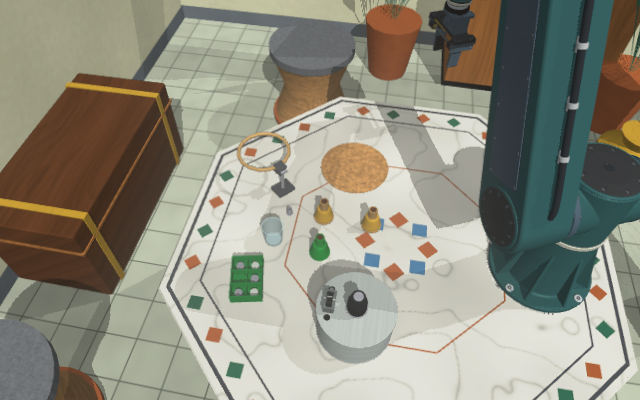

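Scene: the mat is at (288,152), gilt cones at (307,212) and (355,190), and the green look-alike at (337,250). The tin and lid are at (438,285), with the pump head at (450,268), the wheel at (418,292) and the black dot at (429,311). The side view agrees: cones at (323,211) and (372,219), green at (319,246), wheel at (330,297), dot at (326,318). Next I convert these pixels to positions.

```bash
python3 - <<'E'
from h import *
ms=viewer.camera_model('scene'); md=viewer.camera_model('side')
for n,z,a,b in [('mat',.004,(288,153),(354,167)),('coneA top',.076,(307,202),(322,201)),('coneB top',.076,(355,179),(372,209)),('green top',.076,(338,240),(319,237)),
 ('head',.164,(450,268),(360,294)),('wheel',.138,(418,291),(330,295)),('dot',.106,(429,311),(326,318)),('votive',.0,(285,280),(273,242)),('thimble',.024,(272,236),(290,208)),('box',.03,(302,335),(247,276)),('clipfoot',.02,(243,219),(283,187)),('hoop',.094,(201,196),(264,152))]:
    print(n,pix2w(ms,*a,z)[:2].round(3),pix2w(md,*b,z)[:2].round(3))
im=cv2.imread('pics/scene0.png'); im2=cv2.imread('pics/side0.png')
a=cv2.resize(im[225:345,380:500],(400,400),interpolation=2); b=cv2.resize(im2[250:370,300:420],(400,400),interpolation=2)
c=cv2.resize(im[165:275,255:405],(400,293),interpolation=2);d=cv2.resize(im2[180:290,280:430],(400,293),interpolation=2)
cv2.imwrite('pics/crop1.png',cv2.resize(np.vstack([np.hstack([a,b]),np.hstack([c,d])]),(690,598)))
E
```

```text
mat [ 0.558 -0.269] [ 0.556 -0.271]
coneA top [ 0.619 -0.061] [ 0.626 -0.058]
coneB top [ 0.481 -0.055] [ 0.482 -0.056]
green top [0.613 0.063] [0.613 0.065]
head [0.486 0.266] [0.485 0.26 ]
wheel [0.56  0.265] [0.553 0.262]
dot [0.555 0.305] [0.554 0.306]
votive [0.755 0.056] [0.748 0.056]
thimble [ 0.728 -0.051] [ 0.721 -0.055]
box [0.79  0.193] [0.785 0.192]
clipfoot [ 0.767 -0.134] [ 0.76  -0.133]
hoop [ 0.833 -0.203] [ 0.831 -0.199]
```

View pics/crop1.png

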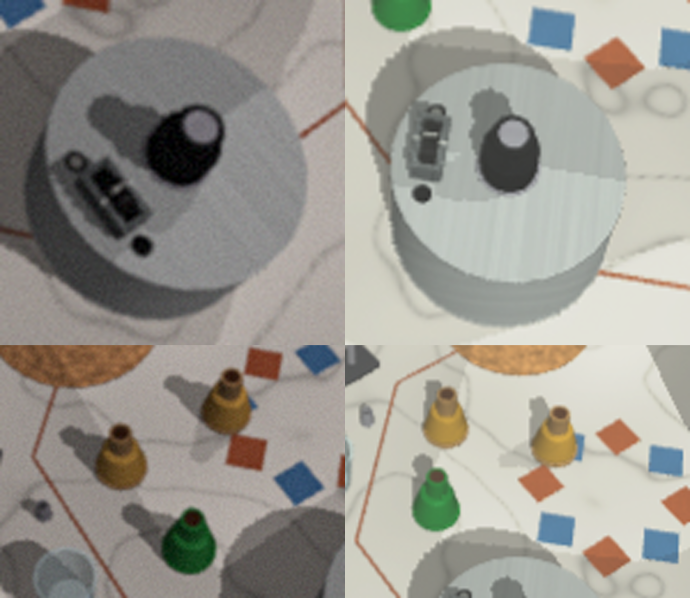

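The crop settles it: two gilt cones, at (307,212) and (355,190) in the scene picture, are the ones meant. The green one at (337,250) is the look-alike. The lid's yaw is about 0, with the dot towards +y. I'll take a closer look from above the lid.

```bash
cat >> h.py <<'E'
def best(pos,yaw):
    c=[]
    for y in (yaw,yaw+np.pi):
        q=arm.inverse_kinematics(pos,down(y))
        if q is not None: c.append((abs(q[5]),y))
    return min(c)[1]
E
python3 - <<'E'
from h import *
p=[.52,.263,.33]
for y in (0,np.pi/2,np.pi,-np.pi/2): print(y,arm.inverse_kinematics(p,down(y)))
arm.grip(0.0,10)
y=best(p,0); arm.goto([.318,-.55,.33],arm.read_state()['orientation']); arm.goto(p,down(y)); print(y,arm.read_state()['time_s'],arm.read_state()['ft_force'])
im,m=save('wrist','w1.png'); np.save('w1.npy',m,allow_pickle=True)
E=np.array(m['extrinsics']);print(-E[:3,:3].T@E[:3,3],E[2,:3])
for q in [(.5525,.263,.138),(.486,.263,.164)]: print(w2pix(m,q))
E
```

```text
0 [ 4.28257151e-01  7.24055178e-02  1.88987955e+00 -4.44089210e-16
  1.17930758e+00  1.99905348e+00]
1.5707963267948966 [ 4.28257151e-01  7.24055178e-02  1.88987955e+00 -4.44089210e-16
  1.17930758e+00  4.28257151e-01]
3.141592653589793 [ 0.42825715  0.07240552  1.88987955  0.          1.17930758 -1.14253918]
-1.5707963267948966 [ 0.42825715  0.07240552  1.88987955  0.          1.17930758 -2.7133355 ]
3.141592653589793 5.0667 [0.52945909 0.07125735 0.08628016]
[0.4439168  0.26331034 0.50155835] [-2.72539718e-01 -5.87253164e-04  9.62144354e-01]
[321.14733336 204.6981983 ]
[321.04493802 155.03632033]
```

View pics/w1.png

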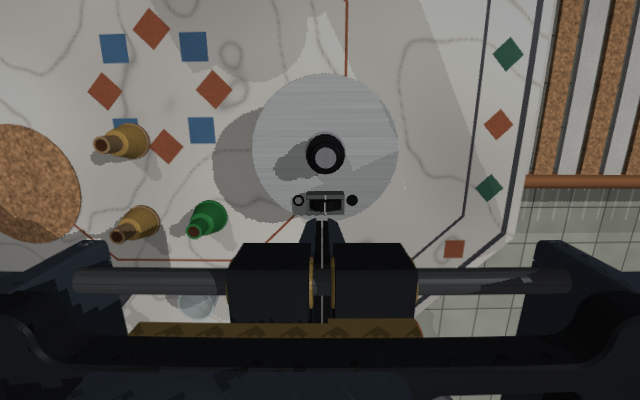

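Wrist view: pump head at (325,157), wheel at (325,203), dot at (352,200), flange edges at columns 252 and 398. There are only two gilt cones plus the green one.

```bash
python3 - <<'E'
from h import *
m=np.load('w1.npy',allow_pickle=True).item()
for n,z,u,v in [('head',.164,325,157),('wheel',.138,325,202),('dot',.106,352,200),('ring',.106,298,200),('L',.106,252,145),('R',.106,398,145),('T',.106,325,73),('mat',.004,12,183)]: print(n,pix2w(m,u,v,z)[:2].round(4))
E
```

```text
head [0.4882 0.2675]
wheel [0.5489 0.2679]
dot [0.5553 0.3057]
ring [0.5552 0.2309]
L [0.4798 0.1719]
R [0.48   0.3645]
T [0.3914 0.268 ]
mat [ 0.5516 -0.2891]
```

```bash
cat >> h.py <<'E'
def st(): return arm.read_state()
def touch(x,y,z0,zmin,F,step=.0006):
    arm.servo_line([x,y,z0],velocity=.1); arm.hold(.1); b=st()['ft_force'][2]; z=z0
    while z>zmin:
        z-=step; arm.servo_line([x,y,z],velocity=.03); arm.hold(.03)
        if st()['ft_force'][2]-b>F: break
    return z,b
def strokes(x,y,ztop,sgn,n,F=2.,L=.012,v=.06,ux=(0.,1.)):
    ux=np.array(ux); c=np.array([x,y]); zt=ztop+.004
    for i in range(n):
        a=c-sgn*L*ux; e=c+sgn*L*ux
        arm.servo_line([*a,ztop+.015],velocity=.2)
        z,b=touch(*a,zt,ztop-.006,F); zt=z+.003
        f0=st()['ft_force'];arm.servo_line([*((a+e)/2),z],velocity=v); f1=st()['ft_force']; arm.servo_line([*e,z],velocity=v); f2=st()['ft_force']
        arm.servo_line([*e,ztop+.015],velocity=.2)
        print(i,'z',round(z,4),np.round([f0-0,f1,f2],2).tolist(),'b',round(b,2),'t',st()['time_s'])
E
python3 - <<'E'
from h import *
o=down(np.pi/2)
arm.goto([.554,.28,.18],o)
strokes(.554,.268,.138,-1,2)
im,m=save('wrist','w2.png')
E
```

```text
0 z 0.1378 [[-1.62, -0.36, 4.78], [-1.82, -0.54, 5.86], [-1.72, -0.86, 6.01]] b -0.08 t 10.0917
1 z 0.1378 [[-1.79, -0.63, 5.47], [-1.57, -1.11, 5.79], [-2.85, 0.04, 5.61]] b 0.16 t 13.1
```

View pics/w2.png

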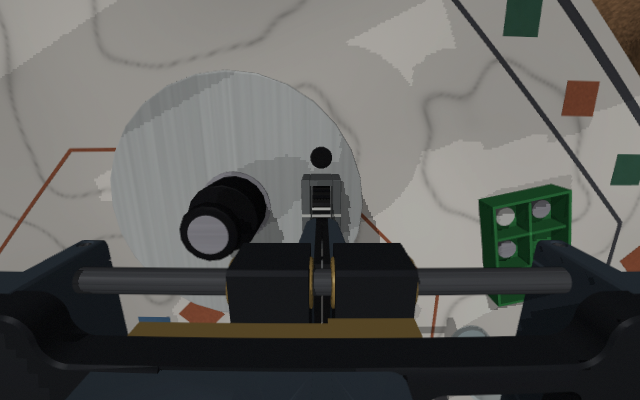

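The lid hasn't moved; the dot is at (321,157) and the fingers hide the wheel's lines. I'll do two more strokes and then look from an offset.

```bash
python3 - <<'E'
from h import *
strokes(.554,.268,.138,-1,2)
arm.servo_line([.554,.19,.2],velocity=.25)
im,m=save('wrist','w3.png'); u=w2pix(m,[.554,.268,.138]).astype(int);print(u)
c=im[u[1]-60:u[1]+60,u[0]-60:u[0]+60,::-1]; cv2.imwrite('pics/w3c.png',cv2.resize(c,(480,480),interpolation=2))
E
```

```text
0 z 0.1378 [[-2.92, 0.06, 5.04], [-1.31, -1.6, 4.76], [-0.79, -0.1, 6.33]] b 0.77 t 16.7083
1 z 0.1378 [[-1.57, -0.25, 6.29], [-1.14, -0.59, 5.53], [-0.17, -0.59, 6.82]] b -0.73 t 19.7167
[320 115]
```

View pics/w3c.png

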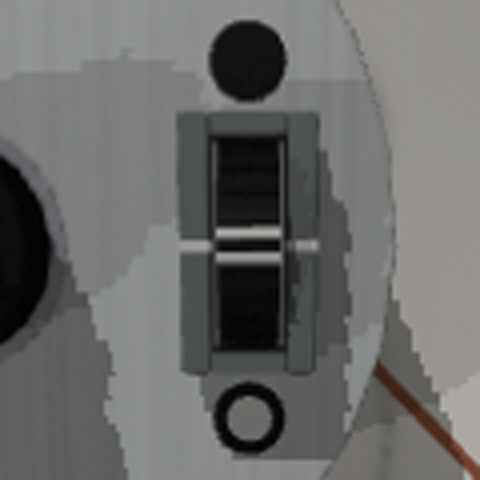

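The pair of white lines sits at the index, so the vent is fully open. Now I lift the lid and lay it on the mat.

```bash
python3 - <<'E'
from h import *
o=down(np.pi)
arm.servo_line([.489,.2,.25],velocity=.3)
arm.grip(.088,20); arm.goto([.489,.268,.22],o)
arm.servo_line([.489,.268,.111],velocity=.12); print(st()['ft_force'])
arm.grip(.03,25); s=st();print(s['gripper_width'],s['grasp_force'],s['ft_force'])
arm.servo_line([.489,.268,.135],velocity=.05);arm.servo_line([.489,.268,.25],velocity=.15)
print(st()['ft_force'],st()['gripper_width'])
arm.servo_line([.555,-.27,.25],velocity=.25)
arm.servo_line([.555,-.27,.05],velocity=.15)
b=st()['ft_force'][2]; z=.034
while z>.0235:
    arm.servo_line([.555,-.27,z],velocity=.03)
    if st()['ft_force'][2]-b>2: break
    z-=.001
print('z',z,st()['ft_force'],b)
arm.grip(.088); arm.servo_line([.555,-.27,.2],velocity=.2)
save('scene','s4.png');save('side','d4.png');save('wrist','w4.png')
print(st()['time_s'])
a=cv2.imread('pics/scene0.png')
cv2.imwrite('pics/c4.png',np.vstack([cv2.resize(cv2.imread('pics/s4.png'),(480,300)),cv2.resize(cv2.imread('pics/d4.png'),(480,300))]))
E
```

```text
[-0.4689385   0.0596392  -0.30329694]
0.04741789610259154 25.000314116477966 [-1.63765598 -0.53315687  1.64051203]
[ 0.59142374 -0.41431114 -4.80517292] 0.047438503145504275
z 0.024999999999999994 [-5.05074517  4.17629225 12.71695851] -4.230097341248104
35.3083
```

View pics/c4.png

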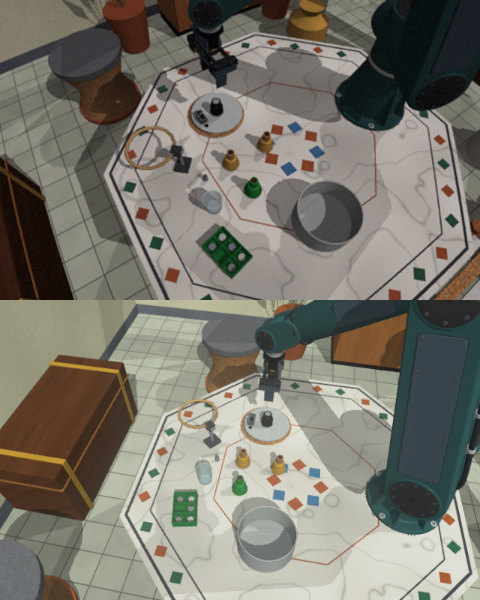

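Lid flat on the mat (at about (215,113) in the scene half) and let go; the tin is open, and both views show just the two gilt cones. I'll look at the cones from close by.

```bash
python3 - <<'E'
from h import *
arm.grip(.06); arm.goto([.68,-.04,.27],down(np.pi)); im,m=save('wrist','w5.png'); np.save('w5.npy',m,allow_pickle=True)
for p in [(.622,-.06,.076),(.481,-.056,.076)]: print(w2pix(m,p))
E
```

```text
[304.80312879 133.05601492]
[306.64728331   1.50386319]
```

View pics/w5.png

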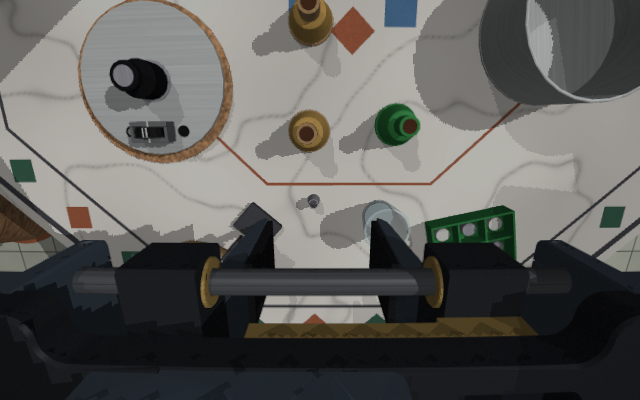

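Cone A's top is at (307,134) and cone B's at (310,4), both close to the prediction. The green one is at (408,126), and the thimble at (313,201) is well clear. Fetching A, then B.

```bash
cat >> h.py <<'E'
def put(src,dst,o):
    x,y=src
    arm.servo_line([x,y,.2],o,velocity=.25); arm.grip(.06); arm.servo_line([x,y,.042],velocity=.15)
    arm.grip(.015,12); s=st(); print('grip',s['gripper_width'],s['grasp_force'],s['time_s'])
    arm.servo_line([x,y,.22],velocity=.2); arm.servo_line([*dst,.22],velocity=.3); arm.servo_line([*dst,.06],velocity=.15)
    arm.servo_line([*dst,.0485],velocity=.04); print('w',st()['gripper_width'],st()['ft_force'])
    arm.grip(.045); arm.servo_line([*dst,.22],velocity=.2)
E
python3 - <<'E'
from h import *
m=np.load('w5.npy',allow_pickle=True).item()
A=pix2w(m,307,134,.076)[:2];B=pix2w(m,310,4,.076)[:2];print(A,B)
ms=viewer.camera_model('scene');print('tin',pix2w(ms,437,285,.098))
o=down(np.pi)
arm.servo_line([A[0],A[1],.2],velocity=.25)
arm.hold(.05); im,m2=save('wrist','w5b.png')
put(A,(.529,.268),o)
arm.servo_line([.62,.268,.3],velocity=.25)
save('wrist','w6.png'); np.save('w6.npy',viewer.camera_model('wrist'),allow_pickle=True); save('scene','s6.png')
cv2.imwrite('pics/c6.png',np.vstack([cv2.resize(cv2.imread('pics/w6.png'),(480,300)),cv2.resize(cv2.imread('pics/s6.png'),(480,300))]))
print(st()['time_s'])
E
```

```text
[ 0.62311762 -0.05737197] [ 0.48346478 -0.05236928]
tin [0.50071572 0.27164304 0.098     ]
grip 0.03870631432009603 12.200466348876944 39.7667
w 0.038860012889175045 [-0.02516257  0.99648634 -1.09804477]
45.8083
```

View pics/c6.png

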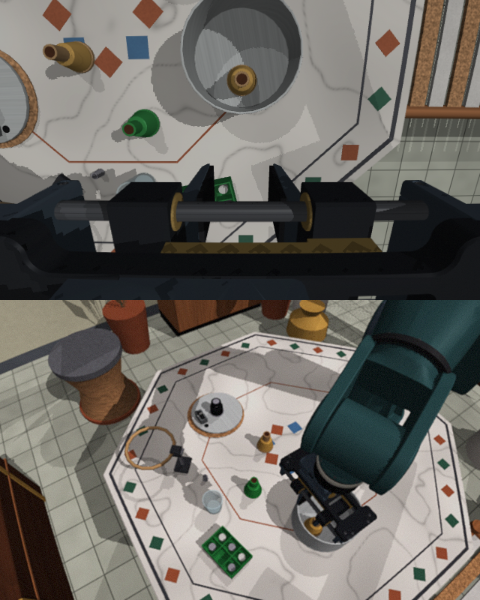

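Cone A stands in the tin at about (242,80) in the upper half, and cone B hasn't moved. The grip was on the shoulder (38.7 mm wide), so I'll take B 8 mm higher, then look at both tin and lid.

```bash
sed -i 's/\[x,y,.042\]/[x,y,.051]/; s/\[\*dst,.06\]/[*dst,.07]/; s/,.0485\]/,.0575]/' h.py
python3 - <<'E'
from h import *
o=down(np.pi)
put((.482,-.054),(.449,.268),o)
arm.servo_line([.56,.268,.4],velocity=.25); arm.hold(.3)
im,m=save('wrist','w7.png'); np.save('w7.npy',m,allow_pickle=True)
arm.goto([.63,-.27,.35],o); arm.hold(.3)
im,m=save('wrist','w8.png'); np.save('w8.npy',m,allow_pickle=True); print(st()['time_s'])
cv2.imwrite('pics/c7.png',np.hstack([cv2.imread('pics/w7.png')[0:300,120:520],cv2.imread('pics/w8.png')[0:300,120:520]]))
E
```

```text
grip 0.025780975745757877 11.998425275087357 49.6167
w 0.025641768661252392 [-0.37458881 -0.66976936 -0.65859355]
58.575
```

View pics/c7.png

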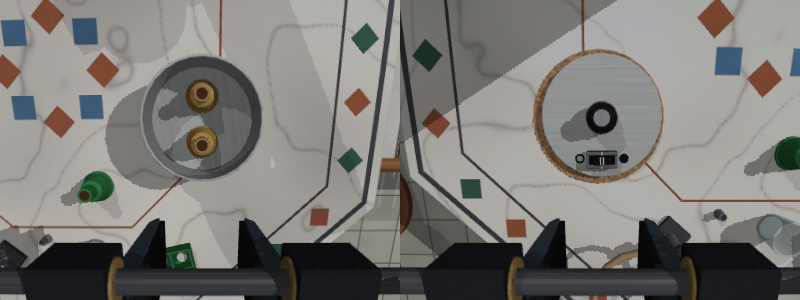

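Left: both cones stand in the tin. Right: the lid lies flat, wheel towards +x, dot on the +y side, pair of lines up. I'll fit the rim and flange circles numerically to get both centres.

```bash
cat >> h.py <<'E'
from scipy.optimize import minimize
def fitc(img,m,x0,y0,z,r):
    g=cv2.GaussianBlur(cv2.cvtColor(img,cv2.COLOR_BGR2GRAY).astype(np.float32),(0,0),1.2)
    th=np.arange(0,2*np.pi,.03)
    def samp(cx,cy,rr):
        P=np.array([w2pix(m,[cx+rr*np.cos(t),cy+rr*np.sin(t),z]) for t in th],np.float32)
        return cv2.remap(g,P[None,:,:],None,cv2.INTER_LINEAR)[0]
    best=None
    for d in (.004,.002):
        f=lambda c: np.abs(samp(*c,r+d)-samp(*c,r-d)).clip(0,40).mean()
        c0=best[1] if best else (x0,y0); best=None
        n=5;s=d
        for i in range(-n,n+1):
            for j in range(-n,n+1):
                c=(c0[0]+i*s*.5,c0[1]+j*s*.5); v=f(c)
                if best is None or v>best[0]: best=(v,c)
    return np.round(best[1],4),round(float(best[0]),1)
E
python3 - <<'E'
from h import *
a=cv2.imread('pics/w7.png');m=np.load('w7.npy',allow_pickle=True).item()
for r in (.096,.092): print('tin',r,fitc(a,m,.489,.268,.098,r))
for q in [(261,118),(382,118),(322,54),(322,182)]: print(pix2w(m,*q,.098).round(4))
for q in [(322,89),(322,138)]: print('cone',pix2w(m,*q,.081).round(4))
b=cv2.imread('pics/w8.png');m=np.load('w8.npy',allow_pickle=True).item()
for r in (.098,): print('lid',r,fitc(b,m,.555,-.27,.021,r))
print('head',pix2w(m,321,118,.079),'dot/ring',pix2w(m,344,158,.021),pix2w(m,300,158,.021))
E
```

```text
tin 0.096 (array([0.489, 0.267]), 25.4)
tin 0.092 (array([0.488, 0.27 ]), 35.9)
[0.4849 0.1758 0.098 ]
[0.4849 0.3623 0.098 ]
[0.3941 0.2697 0.098 ]
[0.5858 0.2698 0.098 ]
cone [0.4414 0.2698 0.081 ]
cone [0.5166 0.2698 0.081 ]
lid 0.098 (array([ 0.553, -0.267]), 26.9)
head [ 0.55572665 -0.26929275  0.079     ] dot/ring [ 0.62117558 -0.23057275  0.021     ] [ 0.62119543 -0.30474414  0.021     ]
```

Both fits agree with the commanded places: tin (0.489, 0.268), lid (0.555, -0.269), yaw 0. Putting the lid back.

```bash
python3 - <<'E'
from h import *
o=down(np.pi)
arm.grip(.088,25); arm.servo_line([.555,-.27,.15],velocity=.25); arm.servo_line([.555,-.27,.027],velocity=.12)
arm.grip(.03,25); print(st()['gripper_width'],st()['grasp_force'])
arm.servo_line([.555,-.27,.05],velocity=.05); arm.servo_line([.555,-.27,.25],velocity=.2)
arm.servo_line([.489,.2685,.25],velocity=.25); arm.servo_line([.489,.2685,.135],velocity=.12); arm.hold(.2)
b=st()['ft_force'][2]; z=.130
while z>.109:
    arm.servo_line([.489,.2685,z],velocity=.03)
    if st()['ft_force'][2]-b>3: break
    z-=.001
print('z',z,b,st()['ft_force'])
arm.grip(.088); arm.servo_line([.489,.2685,.25],velocity=.2); arm.servo_line([.56,.2685,.35],velocity=.2); arm.hold(.2)
im,m=save('wrist','w9.png'); np.save('w9.npy',m,allow_pickle=True)
save('side','d9.png'); save('scene','s9.png'); print(st()['time_s'])
print(fitc(im[:,:,::-1].copy(),m,.489,.268,.106,.098))
cv2.imwrite('pics/c9.png',np.hstack([cv2.imread('pics/w9.png')[20:280,180:460],cv2.resize(cv2.imread('pics/d9.png')[250:380,290:430],(280,260)),]))
E
```

```text
0.047369594259330294 25.000131726264954
z 0.11099999999999999 -5.28495372862076 [-5.12768119 -2.73076251 13.66768887]
75.4333
(array([0.489, 0.27 ]), 14.7)
```

View pics/c9.png

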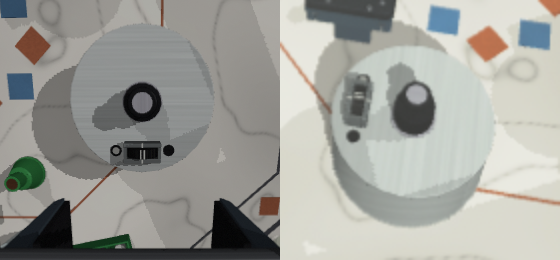

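The lid is seated squarely: contact came at the expected height and the rim is even. Now I close the vent with strokes towards +y.

```bash
python3 - <<'E'
from h import *
arm.grip(0,10); arm.goto([.555,.256,.18],down(np.pi/2))
strokes(.555,.2685,.138,+1,4)
arm.servo_line([.555,.19,.2],velocity=.25)
im,m=save('wrist','w10.png'); u=w2pix(m,[.555,.2685,.138]).astype(int)
c=im[u[1]-60:u[1]+60,u[0]-60:u[0]+60,::-1]; cv2.imwrite('pics/w10c.png',cv2.resize(c,(480,480),interpolation=2)); print(st()['time_s'])
E
```

```text
0 z 0.1378 [[-2.31, 0.12, 5.31], [-2.3, 0.09, 6.32], [-2.24, 0.35, 6.67]] b 0.41 t 81.725
1 z 0.1378 [[-1.38, -0.82, 5.87], [-3.11, 0.64, 5.98], [-2.4, 0.6, 6.25]] b 0.21 t 84.7333
2 z 0.1378 [[-2.45, -0.66, 5.52], [0.69, 0.25, 5.24], [0.39, 0.99, 5.01]] b 0.06 t 87.7417
3 z 0.1378 [[-1.91, -1.62, 5.87], [0.36, 0.71, 4.76], [-0.22, -0.17, 5.3]] b 0.67 t 90.75
91.3583
```

View pics/w10c.png

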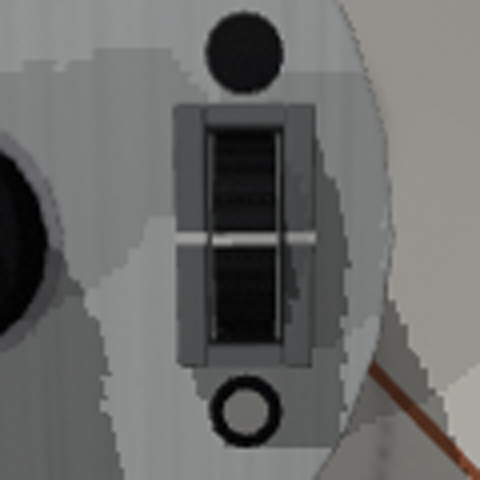

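The single line is at the index, so the vent is fully closed. Now the three pump strokes, pressing until the force rises past the stop.

```bash
python3 - <<'E'
from h import *
x,y=.489,.268
arm.servo_line([x,y,.2],velocity=.2); arm.servo_line([x,y,.168],velocity=.08); arm.hold(.2)
for i in range(3):
    b=st()['ft_force'][2]; arm.servo_line([x,y,.154],velocity=.05); z=.154; f=0
    while z>.1455 and f<18:
        z-=.0007; arm.servo_line([x,y,z],velocity=.03); arm.hold(.03); f=st()['ft_force'][2]-b
    arm.hold(.3); print(i,round(z,4),round(f,1),round(st()['ft_force'][2]-b,1))
    arm.servo_line([x,y,.170],velocity=.06); arm.hold(.5)
arm.servo_line([x,y,.28],velocity=.2); arm.servo_line([.56,y,.35],velocity=.2); arm.hold(.5)
im,m=save('wrist','w11.png'); save('side','d11.png'); print(st()['time_s'])
cv2.imwrite('pics/c11.png',np.hstack([cv2.imread('pics/w11.png')[20:280,180:460],cv2.resize(cv2.imread('pics/d11.png')[180:380,230:430],(260,260)),]))
E
```

```text
0 0.1491 21.6 21.9
1 0.1491 25.6 25.7
2 0.1491 23.6 24.4
105.9333
```

View pics/c11.png

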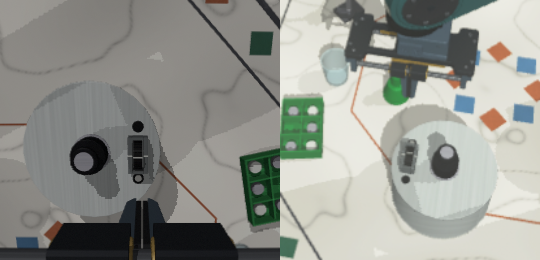

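All three strokes reached the stop (over 20 N at the stop height). The head is back up, the lid is seated, the vent line is at the index, and the bystanders haven't moved. Handing in.

```bash
python3 -c "
from cell import arm
print(arm.job_done())"
```

```text
the job is handed in; nothing more can be done
None
```

The job is handed in (no verdict came back): both gilt cones are in the tin, the lid is seated squarely, the vent is fully closed, the pump had three full strokes, and the bystanders were left alone.

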